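# Hold the sample safe open with its lever

### The arm

A 7-joint arm with a two-finger parallel gripper is mounted at the origin on the work surface. World frame = base frame: x ahead of the robot, y to its left, z up, the work surface at z = 0. Lengths are in m, angles in rad, forces in N, time in s.
With the tool pointing down it reaches from about 0.35 to 0.9 m from the base axis. Payload 7.2 kg.
Tool frame: the origin (TCP) lies on the centre line of the jaws, within the pads' length; the fingertips stand 25 mm ahead of it and the grasp point (between the pads) lies 6 mm ahead of it; z points along the fingers, y is the line along which they close (so a half turn about z gives the same grasp; the last joint's range is limited). The gripper opens to 85 mm and grips with 20 to 120 N. Pads are 22 mm wide; open, the fingers measure 114 mm over their backs; the gripper's body (76 mm by 85 mm) begins 54 mm behind the grasp point. The pads swing forward as they close: fully open they stand 13 mm farther back than shut.
Start: joints at [-1.245, 0.411, -0.013, 1.596, 0.006, 1.134, -0.082], TCP at [0.24, 0.577, 0.256] pointing down, gripper open.
Joint ranges: [-2.95, 2.95], [-0.29, 1.99], [-1.47, 1.44], [0.14, 2.54], [-1.03, 4.17], [0.13, 1.85], [-2.86, 2.86]. Speed limits (rad/s): [2.39, 2.39, 3.01, 3.01, 3.14, 3.14, 3.14].

### API

Orientations are given as a unit quaternion [x, y, z, w].
In Python, from bench import reach, move_straight, movej, open_gripper, grab, pause, inverse_kinematics, get_obs, camera, camera_model, PlanningError, finish_job gives the robot as it stands. The module is installed in compiled form; this text tells all that it offers. Calls block until the motion is done:
- reach(position, orientation): joint-space move of the TCP to a pose.
- move_straight(position, frame=None, velocity=0.15, f_stop=None): straight line of the TCP; frame=None keeps the orientation; velocity is the mean speed in m/s. With f_stop (N) it stops when the force on the tool has changed by that much, and returns True; else False.
- movej(angles): joint-space move.
- open_gripper() and grab(f_grip=None): open the fingers fully, or close them until they stop; f_grip is the grip in N (None keeps the last).
- pause(seconds).
- inverse_kinematics(position, orientation): joint angles nearest the present ones, or None.
- get_obs(): the state.
- camera(name): name is "scene" or "top" or "wrist"; returns the picture (480x640x3 uint8, red, green, blue); there is no depth.
- camera_model(name): a dict with "camera_matrix" (3x3 intrinsics, pixels), "origin" and "orientation" of the camera in the world. Camera axes: x right, y up, looking along -z (the intrinsics and any distortion apply to the point x, -y, -z); pixel columns grow to the right and rows downward; lengths in m; the calibration is good to about 2 mm. A picture is of the moment at which its call begins: read the wrist's pose just before it. camera_model takes no time and is no camera call; for the wrist camera it gives the pose at the moment of the call.
A pose or a line that the arm cannot do raises PlanningError and nothing moves.
- finish_job(): hands the job in; it is judged then, once.
The state is a dict: "clock": time; "joint_positions": joint angles; "joint_vel": joint speeds; "effort": joint torques, N m; "position": TCP position; "orientation": TCP orientation; "force": force on the tool from outside, world axes, zero at the start; "torque": the same for the moment, N m; "grip_width": finger opening in m; "grip_force": force on a finger pad.
Only numpy, scipy, OpenCV 4.12 (cv2) and the standard library are available. Lean on these libraries where they do the work, as an engineer would, in place of code of your own. Each camera call takes 0.05 s, during which the arm holds its last target. There are 200 camera calls.

### The job

With the fingertips, push the white jar off the steel flap of the sample safe so that it slides along and stands upright inside the yellow outline on the deck beside the flap; do not lift it. Then press the red paddle on the long end of the lever all the way down to its stop, so that the lever, not your fingers, raises the heavy flap, and finish while still holding the paddle down and the flap open. Leave everything else on the bench where it is.

Things in the scene. Friction and masses are not known exactly. Their poses are not given: they have to be found in the camera images.
- safe: The shielded sample safe: a cream box fixed to the bench, its flat deck 92 mm above the bench. Origin: on the bench under the middle of the flap. Its own axes (it stands turned up to about 0.3 rad): x along the row flap - rest area, y from the lever towards the flap's hinge, z up. Deck from x -85 to +155 mm, y -50 to +70 mm. The lever's stand is on its -y side: two blue cheeks up to z 115 mm at y -129 mm hold the pivot (y -129, z 100 mm, axis along x).
- rest_area (a point): Centre of the yellow outline (80 mm in x, 90 mm in y, inside) on the fixed deck beside the flap, at deck height. In the safe's frame it is at x 106, y 10, z 92 mm; its axes are those of the safe.
- jar: White sample jar with a blue cap, 44 mm across, 56 mm tall, about 0.2 kg, loose; at the start it stands on the closed flap. Origin: centre of its underside, z up.
- flap (a joint): Angle (rad) of the heavy lead-lined flap (about 4 kg): 0 closed, flush with the deck, and growing as its lever-side edge rises. Steel plate 118 mm in the safe's x (-59 to +59) and 94 mm in y (-50 to +44), hinged along its +y edge; the seam to the fixed deck on the +x side is at x 60 mm. A tongue 40 mm wide reaches out over the lever's short end at -y. It falls shut when the lever is released.
- flap_front (a point): Middle of the flap's top edge on the lever side (safe frame x 0, y -50, z 92 mm when closed); rises about 40 mm when the flap is fully raised.
- lever (a joint): Angle (rad) of the lever about its pivot: 0 at rest with the long end up, 0.75 with the long end fully down on its rubber stop. No catch: it comes back up when let go. About 3 to 7 N down on the red paddle moves it; friction is small.
- paddle (a point): Centre of the top face of the red paddle (50 mm in the safe's x, 46 mm along the lever, 12 mm thick) on the lever's long end, 180 mm out from the pivot. At rest its face is about 180 mm above the bench and slopes 0.42 rad (high at the outer, -y end); fully down it is about 50 mm above the bench and slopes 0.33 rad the other way. It swings in an arc in the safe's y-z plane about the pivot, about 130 mm down, with 20 mm or less of sideways run along y.
- dropper: Bystander. White dropper bottle, 30 mm wide, 85 mm tall with a red nozzle, standing loose beside the lever. Origin: centre of its underside.
- tip_box: Bystander. Orange pipette-tip box with a clear lid, 80 x 110 x 54 mm, on the other side of the lever. Origin: centre of its underside.
- dishes: Bystander. Stack of three clear dishes, 60 mm across, 40 mm high. Origin: centre of its underside.
- tube_rack: Bystander. White rack of capped tubes, 70 x 150 x 72 mm. Origin: centre of its underside.
- beaker: Bystander. Glass beaker, 64 mm across, 85 mm tall. Origin: centre of its underside.
- reagent: Bystander. Amber reagent bottle, 60 mm across, 130 mm tall. Origin: centre of its underside.
There are look-alikes about, which are no part of the job. What is shaped like the jar but green is not meant.

How it is judged:
By the outcome, as a careful person would: the job done as asked, in the order asked, and still so for the second after the job is handed in, while the arm keeps its last pose, push and grip.
It also fails if it takes over 48 s, if anything falls off the work surface, if the arm or the gripper's body presses on something with over 40 N, if the wrist force passes 120 N, or if a joint passes its speed limit or range.

## Working session

There is one attempt and no reset: what is moved stays moved. The work goes in short steps, each a Python script; the robot and the scene stay as the last script left them, time stands still between calls to the robot, and variables do not carry over. Pictures are saved under pics/ and viewed, at most 10 in all, crops included, and the job is handed in when it is done.

```bash
mkdir -p pics; cat > h.py <<'E'
import numpy as np, cv2
from bench import *
def snap(cam,name):
    im=camera(cam); cv2.imwrite(f'pics/{name}.png',im[:,:,::-1]); return im
from scipy.spatial.transform import Rotation as R
def rot(o):
    o=np.array(o); return o if o.shape==(3,3) else R.from_quat(o).as_matrix()
def px2w(cam,u,v,z,m=None):
    m=m or camera_model(cam); K=np.array(m['camera_matrix'])
    d=np.linalg.inv(K)@[u,v,1]; d=rot(m['orientation'])@(d*[1,-1,-1]); o=np.array(m['origin'])
    return o+d*(z-o[2])/d[2]
E
python3 - <<'E'
from h import *
snap('top','top');snap('scene','scene')
print(camera_model('top'),camera_model('scene'));o=get_obs();print(o['clock'],o['position'],o['orientation'],o['force'],o['grip_width'])
E
```

```text
{'camera_matrix': array([[552.29274975,   0.        , 318.90685691],
       [  0.        , 552.29274975, 239.85748148],
       [  0.        ,   0.        ,   1.        ]]), 'origin': array([ 0.45689793, -0.02870785,  1.34383746]), 'orientation': array([-0.02887828,  0.03186468,  0.71187782, -0.70098549])} {'camera_matrix': array([[536.85414108,   0.        , 323.58455251],
       [  0.        , 536.85414108, 248.00581867],
       [  0.        ,   0.        ,   1.        ]]), 'origin': array([ 1.2122941 , -0.71843865,  1.3970993 ]), 'orientation': array([0.28353182, 0.11402857, 0.35334741, 0.88416786])}
0.1 [0.23969112 0.57678816 0.25555067] [ 1.95632639e-01  9.80676993e-01 -7.05068612e-04 -9.27874594e-05] [ 0.36421774 -0.27091784 -1.45781437] 0.08575033958839598
```

View pics/top.png

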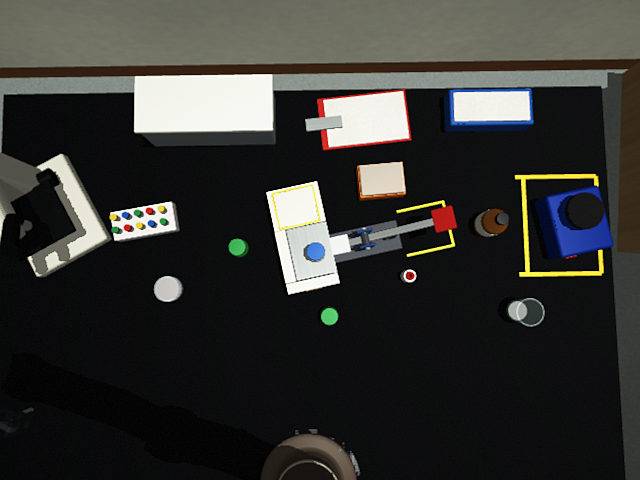

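View pics/scene.png

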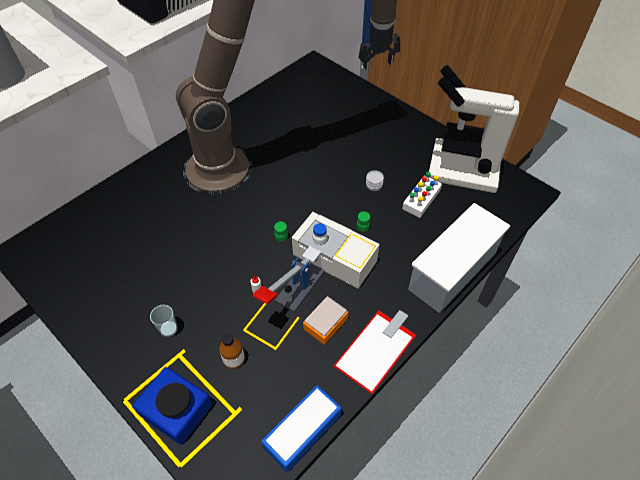

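The top view shows the safe around (303,238), with the jar's cap at (315,252), the yellow outline at (296,207) and the paddle at (444,219). I'll enlarge the safe.

```bash
python3 - <<'E'
import cv2
im=cv2.imread('pics/top.png'); cv2.imwrite('pics/c1.png',cv2.resize(im[165:315,255:455],None,fx=4,fy=4,interpolation=cv2.INTER_CUBIC))
E
```

```text
(no output)
```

View pics/c1.png

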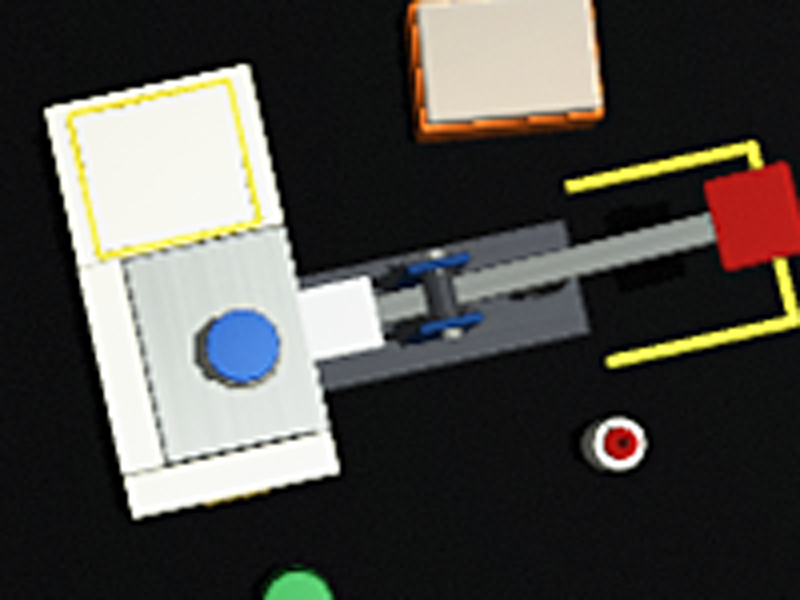

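```bash
cat >> h.py <<'E'
import json,os
def fit():
    c=[(45,107),(249,65),(340,472),(134,518)]
    S=np.array([(.155,.07),(.155,-.05),(-.085,-.05),(-.085,.07)])
    W=np.array([px2w('top',255+(a+.5)/4-.5,165+(b+.5)/4-.5,.092)[:2] for a,b in c])
    sm,wm=S.mean(0),W.mean(0); s=S-sm; w=W-wm
    th=np.arctan2((s[:,0]*w[:,1]-s[:,1]*w[:,0]).sum(),(s*w).sum())
    M=np.array([[np.cos(th),-np.sin(th)],[np.sin(th),np.cos(th)]])
    return M,wm-M@sm,th,S,W
M,t,th,S,W=fit()
def s2w(x,y,z): return np.append(M@[x,y]+t,z)
def w2s(p): return M.T@(np.array(p)[:2]-t)
def down(yaw): # tool down, tool x along world yaw
    return (R.from_euler('z',yaw)*R.from_euler('x',np.pi)).as_quat()
E
python3 - <<'E'
from h import *
print(th,t,(W-(S@M.T+t))*1e3)
f=lambda a,b,z:w2s(px2w('top',255+a/4,165+b/4,z))*1e3
print('jar',f(242,347,.148),'base check',f(222,352,.092),'outline c',f(166,170,.092),'paddle',f(755,215,.18),'dropper',f(620,443,.085))
for n,p in dict(behind=(-.07,.0,.14),end=(.07,.01,.13),pad=(0,-.295,.23),padlow=(0,-.3,.075)).items():
    for k in range(4):
        q=inverse_kinematics(s2w(*p),down(th+k*np.pi/2)); print(n,k,s2w(*p),None if q is None else np.round(q,2))
E
```

```text
0.20147932696268764 [ 0.53985913 -0.01455603] [[ 0.32996844 -0.1100261 ]
 [-1.0508258   0.23370613]
 [ 0.37923609  0.40158465]
 [ 0.34162127 -0.52526468]]
jar [ -8.09582043 -10.81658483] base check [-4.87066283  0.24484413] outline c [103.7954301    9.19561261] paddle [-1.49247292e-01 -2.91536247e+02] dropper [-103.82236935 -209.84702431]
behind 0 [ 0.47127511 -0.02856436  0.14      ] [-0.7   0.39  0.83  2.12 -0.4   0.79 -0.99]
behind 1 [ 0.47127511 -0.02856436  0.14      ] [-0.53  0.34  0.6   2.11 -0.27  0.77  0.44]
behind 2 [ 0.47127511 -0.02856436  0.14      ] [-0.39  0.31  0.42  2.1  -0.18  0.76  1.92]
behind 3 [ 0.47127511 -0.02856436  0.14      ] [-0.95  0.62  1.26  2.13 -0.75  0.95 -2.2 ]
end 0 [0.60644195 0.00925001 0.13      ] [-0.57  0.59  0.67  1.8  -0.45  0.91 -1.06]
end 1 [0.60644195 0.00925001 0.13      ] [-0.5   0.57  0.57  1.8  -0.38  0.89  0.45]
end 2 [0.60644195 0.00925001 0.13      ] [-0.26  0.52  0.22  1.78 -0.14  0.86  1.8 ]
end 3 [0.60644195 0.00925001 0.13      ] [-0.85  0.89  1.25  1.82 -0.93  1.17 -2.23]
pad 0 [ 0.59889422 -0.30358866  0.23      ] [-0.23  0.72  1.05  1.55 -0.65  1.26 -0.45]
pad 1 [ 0.59889422 -0.30358866  0.23      ] [-0.23  0.72  1.05  1.55 -0.64  1.25  1.12]
pad 2 [ 0.59889422 -0.30358866  0.23      ] [-0.12  0.62  0.81  1.54 -0.47  1.18  2.56]
pad 3 [ 0.59889422 -0.30358866  0.23      ] [-0.29  0.83  1.25  1.55 -0.8   1.35 -1.9 ]
padlow 0 [ 0.59989481 -0.30848751  0.075     ] [-0.19  0.92  0.99  1.66 -0.86  1.06 -0.29]
padlow 1 [ 0.59989481 -0.30848751  0.075     ] [-0.15  0.87  0.9   1.66 -0.78  1.01  1.22]
padlow 2 [ 0.59989481 -0.30848751  0.075     ] [ 0.09  0.72  0.47  1.64 -0.4   0.87  2.5 ]
padlow 3 [ 0.59989481 -0.30848751  0.075     ] [-0.21  0.94  1.03  1.66 -0.9   1.08 -1.84]
```

```bash
python3 - <<'E'
from h import *
a=np.array([-.0081,-.0108]); b=np.array([.106,.010]); d=(b-a)/np.linalg.norm(b-a)
o=down(th+np.arctan2(d[1],d[0]))
grab(20)
p=a-.055*d
reach(s2w(*p,.26),o); move_straight(s2w(*p,.129),velocity=.12)
print(get_obs()['force'],get_obs()['grip_width'])
q=a+d*(.055-.033)   # jar about half way
print(move_straight(s2w(*q,.129),velocity=.05,f_stop=12))
o=get_obs();print(o['clock'],o['force'],w2s(o['position']),o['position'][2])
A=snap('wrist','w1');B=snap('top','t2')
cv2.imwrite('pics/j.png',np.vstack([cv2.resize(A,(400,300)),cv2.resize(B[165:315,255:455],(400,300))])[:,:,::-1])
E
```

```text
[0.62569292 0.74695347 1.13474207] 8.652075878598202e-05
False
6.1833 [-0.38525082  0.26148038  0.37758582] [ 0.01355912 -0.00685648] 0.12905309176910595
```

View pics/j.png

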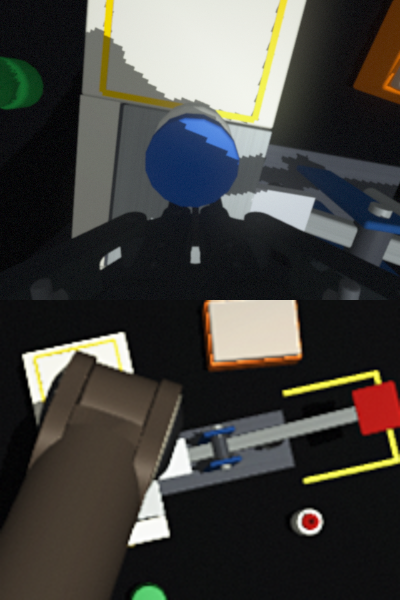

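The wrist view shows the jar upright, centred ahead of the fingers, with its cap at about (192,160) in the half-size picture. I'll carry on with the push.

```bash
python3 - <<'E'
from h import *
a=np.array([-.0081,-.0108]); b=np.array([.106,.010]); d=(b-a)/np.linalg.norm(b-a)
q=b-d*.034
print(move_straight(s2w(*q,.129),velocity=.05,f_stop=12))
q=q-.03*d
move_straight(s2w(*q,.129),velocity=.08); move_straight(s2w(*q,.22),velocity=.15)
pause(.2)
m=camera_model('wrist');snap('wrist','w2')
import pickle;pickle.dump(m,open('m.pkl','wb'));print(get_obs()['clock'])
E
```

```text
False
9.1667
```

View pics/w2.png

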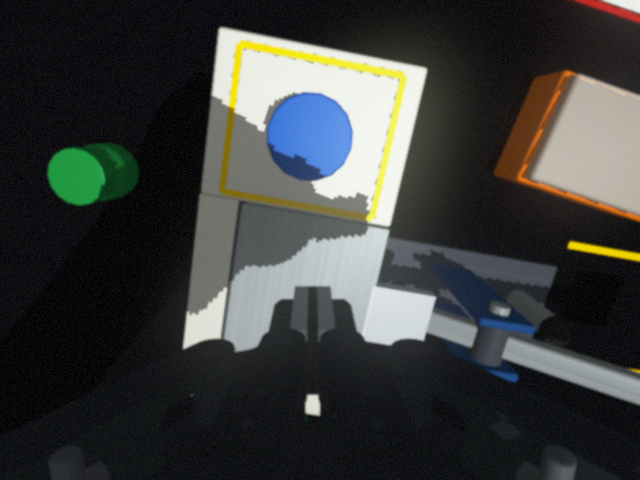

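```bash
python3 - <<'E'
from h import *
import pickle;m=pickle.load(open('m.pkl','rb'))
print('jar',w2s(px2w('wrist',310,137,.148,m)),'outline',w2s(px2w('wrist',313,131,.092,m)))
o=down(th+np.pi/2)
p=get_obs()['position']; move_straight([p[0],p[1],.29],velocity=.2)
arc=lambda al,g=0:s2w(0,-.129-.18*np.cos(al)+.006*np.sin(al),.1+.18*np.sin(al)+.006*np.cos(al)+.025+g)
reach(s2w(0,-.291,.29),o)
move_straight(arc(.42,.015),velocity=.12); pause(.2); print(get_obs()['force'])
for al in np.linspace(.42,-.25,8):
    s=move_straight(arc(al,.002),velocity=.07,f_stop=25)
    g=get_obs(); print(round(al,2),s,np.round(g['force'],1),np.round(g['position'],3))
    if s: break
else:
    s=move_straight(arc(-.36,-.012),velocity=.03,f_stop=12)
g=get_obs(); print(s,g['force'],w2s(g['position']),g['position'][2],g['clock'])
snap('scene','s3');B=snap('wrist','w3')
E
python3 -c "
import cv2
a=cv2.imread('pics/s3.png')[170:350,200:400];b=cv2.imread('pics/w3.png')
cv2.imwrite('pics/j3.png',cv2.hconcat([cv2.resize(a,(500,450),interpolation=2),cv2.resize(b,(300,450))]))"
```

```text
jar [0.10484194 0.01264683] outline [0.10769131 0.01170516]
[-0.44671533  0.0920531   0.39539551]
0.42 False [0.2 1.6 3.9] [ 0.598 -0.299  0.206]
0.32 False [0.3 2.9 3. ] [ 0.6   -0.306  0.19 ]
0.23 False [-0.4  3.5  3.7] [ 0.601 -0.311  0.174]
0.13 False [0.5 3.1 3.9] [ 0.601 -0.315  0.157]
0.04 False [1.  2.2 4.6] [ 0.602 -0.317  0.14 ]
-0.06 False [2.9 1.8 4.7] [ 0.602 -0.318  0.123]
-0.15 False [ 2.1 -0.1  2.8] [ 0.602 -0.317  0.106]
-0.25 False [ 1.6 -0.9  2.2] [ 0.6   -0.314  0.088]
True [-1.34941927  1.76222788  7.86638244] [-0.00031427 -0.30227382] 0.075923864154996 15.9167
```

View pics/j3.png

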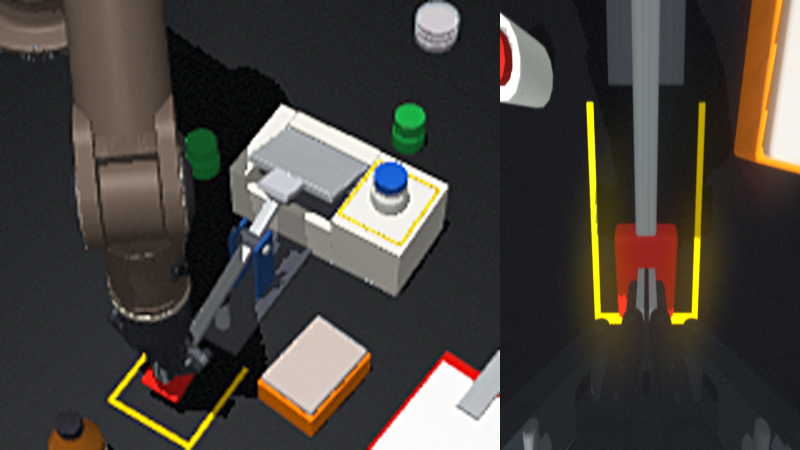

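The flap stands open, the jar is upright in its outline and the paddle is down. I'll press a little harder to be sure it's on its stop, then check that it holds.

```bash
python3 - <<'E'
from h import *
p=get_obs()['position']
s=move_straight([p[0],p[1],p[2]-.006],velocity=.02,f_stop=12)
for i in range(3):
    g=get_obs(); print(s,g['force'],g['position'][2],g['clock']); pause(.4)
E
```

```text
True [-2.07964431  2.30559474  9.39535865] 0.07590442676579262 16.225
True [-2.53216605  0.40574779 10.28048181] 0.07588366237881448 16.625
True [-3.16792052  0.92364624 10.07917263] 0.07588364534680134 17.025
```

```bash
python3 -c "
from h import *
print(finish_job())"
```

```text
the job is handed in; nothing more can be done
None
```

I handed the job in at about 17.5 s: the white jar stands upright inside the yellow outline, and the arm is holding the paddle on its stop with about 10 N, which keeps the flap open.

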